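# Show a drain trap's flap to the inspection camera

## Task

Check the flap of the odour trap that sits in the square-collared floor drain: take the trap by its upright web, lift it out and hold its underside up to the inspection camera, centred on the lens and square to it, about 11 cm in front of the lens glass, with the rim tab (flap hinge side) at the top. Finish while holding it still there, touched by nothing but the gripper. Leave the drains standing, the round drain's trap in its place, and do not bump the camera or the other things on the bench.

Things in the scene. Friction and masses are not known exactly. Their poses are not given: they have to be found in the camera images.
- trap_web (a point): Centre of the upright lifting web of the white trap in the SQUARE-collared drain: grasp here. z: trap axis, up out of the drain; x: towards the rim tab; y: across the web. Web 46 mm long (x), 9 mm thick (y), 38 mm high, on the axis; this point is 19 mm below its top, 19 mm above the rim's top and 68 mm above the underside. At the start the trap may be turned either way in its drain
- trap_face (a point): Centre of that trap's round underside (the grey shut flap, 42 mm across), on its axis; z points away from the underside into the trap, x towards the tab
- trap_tab (a point): The tab on that trap's rim, on the flap hinge's side: 16 mm wide, its tip 51 mm from the axis (the rim's radius is 37 mm), 4 mm thick; this point is 45 mm from the axis and 47 mm above the underside
- trap: That trap as a whole, plastic, about 0.11 kg; origin at the centre of its underside, axes as above. Body 56 to 58 mm wide and 45 mm deep, hanging loosely in the drain's 61 mm throat; above it the rim disc, 74 mm wide, 4 mm thick, lying on the drain's collar; then the web
- drain_square: Loose drain body of grey plastic with a SQUARE steel collar, 130 mm by 130 mm and 8 mm thick, its top 88 mm above the bench; pot 88 mm wide, outlet spigot 48 mm wide to +x as far as 90 mm from the axis. Origin at the centre of its underside. About 0.7 kg
- drain_round: The same drain body with a ROUND steel collar 130 mm across; origin at the centre of its underside. Leave it alone
- other_trap: The like trap in the round drain; origin at the centre of its underside. Leave it alone
- camera: Inspection camera, fixed to the bench; origin on the bench under the head's level tilt axis, which is 75 mm up. Foot 130 by 110 mm, fork 100 mm wide; head with ring light 72 mm across, its front 55 mm from the tilt axis. It looks up and roughly towards the robot, 20 to 45 degrees off the vertical; the tilt keeps its value. Do not touch
- lens (a point): Centre of the lens glass, level with the ring light's front. z is the line of sight, out of the lens; x points to the top of the camera's picture (away from the robot and upwards); y is level
- focus (a point): The point in focus in the air, 110 mm in front of the lens glass on the line of sight; axes as those of the lens. The trap's underside centre belongs here, trap z along this z, trap x (tab) along this x
- coupling: Bystander: grey pipe coupling, a tube 58 mm wide and 60 mm high, standing; origin at its underside
- elbow: Bystander: white pipe elbow lying, about 76 mm by 76 mm, 48 mm high; origin under its corner
- grate: Bystander: square steel frame with slotted grate, 110 mm by 110 mm, 34 mm high; origin at its underside
- putty_tub: Bystander: white lidded tub, 90 mm wide, 85 mm high; origin at its underside
- scraper: Bystander: spatula lying on the bench
- cartridge: Bystander: white sealant cartridge lying, 48 mm thick, 290 mm long with its nozzle
- torch: Bystander: hand gas torch, 90 mm wide can, 200 mm high over its burner
Not all that is in view belongs to the job. Leave any purple look-alike of the trap alone. What is shaped like the camera but yellow is not meant.

How it is judged (in metres and radians):
On the way:
1. the trap has been lifted clear out of the square drain, held by the fingers (height (world z) of trap_face above 0.098 m and contact force between the fingers and trap above 0.5 N and contact force between trap and drain_square below 0.1 N), for 0.2 s.
At the end, for the whole second after the job is handed in: Trap held still by the fingers alone, touching neither camera nor drains: underside centre within 18 mm of the point 110 mm before the lens, axis within 0.2 rad of the line of sight, underside to the lens, tab at the top within 0.3 rad. Drains upright, the other trap in the round one (distance between trap_face and focus below 0.018 m and angle between the z axis of trap_face and the z axis of focus, either way round below 0.2 rad and angle between the x axis of trap_face and the x axis of focus, either way round below 0.3 rad and z of trap_web in the frame of focus above 0.03 m and x of trap_tab in the frame of focus above 0.015 m and contact force between the fingers and trap above 0.5 N and contact force between trap and camera below 0.1 N and contact force between trap and drain_square below 0.1 N and contact force between trap and drain_round below 0.1 N and height (world z) of trap_face above 0.12 m and linear speed of trap below 0.02 m/s and angular speed of trap below 0.2 rad/s and angle between each of drain_square, drain_round's own z axis and vertical below 0.05 rad and distance between other_trap and drain_round below 0.052 m); the arm keeps its last pose, push and grip.
It fails at once if the camera is bumped (contact force between camera and anything else above 3 N).
It fails at once if the square drain is shifted by more than 40 mm or tipped (distance of drain_square from where it was at the start of the episode above 0.04 m or angle between drain_square's own z axis and vertical above 0.35 rad).
It fails at once if the round drain or its trap is disturbed by more than 20 mm (distance of any of drain_round, other_trap from where it was at the start of the episode above 0.02 m).
It fails at once if a bystander is shifted by more than 25 mm (distance of any of coupling, elbow, grate, putty_tub, scraper, cartridge, torch from where it was at the start of the episode above 0.025 m).
It also fails if it takes over 37 s, if anything falls off the work surface, if the arm or the gripper's body presses on something with over 40 N, if the wrist force passes 120 N, or if a joint passes its speed limit or range.

## Robot

A 6-joint arm with a two-finger parallel gripper is mounted at the origin on the work surface. World frame = base frame: x ahead of the robot, y to its left, z up, the work surface at z = 0. Lengths are in m, angles in degrees, forces in N, time in s.
With the tool pointing down it reaches from about 0.375 to 0.975 m from the base axis. Payload 3.8 kg.
Tool frame: the origin (TCP) lies midway between the tips of the shut fingers; the grasp point (between the pads) lies 19 mm behind it; z points along the fingers, y is the direction in which the jaws open and shut (so a half turn about z gives the same grasp; the last joint's range is limited). The gripper opens to 85 mm and grips with 20 to 120 N. Pads are 22 mm wide; open, the fingers measure 114 mm over their backs; the gripper's body (76 mm by 85 mm) begins 54 mm behind the grasp point. The pads swing forward as they close: fully open they stand 13 mm farther back than shut.
Start: joints at [67.959, 15.12, 91.902, -0, 72.978, -2.114], TCP at [0.23, 0.635, 0.197] pointing down, gripper open.
Joint ranges: [-150.88, 150.88], [-54.13, 125.18], [17.81, 147.31], [-75.09, 255.09], [0, 152.58], [-146.25, 146.25]. Speed limits (degrees/s): [147.25, 147.25, 180, 180, 180, 180].

## Interface

Orientations are given as [roll, pitch, yaw] about the fixed x, y, z axes, in that order (R = Rz(yaw) Ry(pitch) Rx(roll)).
In Python, from cell import * gives the robot as it stands.
- The arm moves only by the tool step_arm, never from a script. Its argument "rows" is a list of rows, each a list of 7 numbers: the finger opening in m, from 0 to 0.0854, then the shift along the world's x, y, z in m, then the turn, a rotation vector about the world's x, y, z in rad. In form: [[fingers, dx, dy, dz, ax, ay, az], ...]. A call has 1 to 8 rows; each row shifts and turns the commanded pose from where the row before left it; what a row does not reach is not made up. A row lasts 1/8 s, in which the tool goes at most 62.5 mm and 10.7 degrees, less where a joint would pass 70% of its speed; a pose out of reach is approached as far as the arm can. A call is refused whole if a number of a shift passes 0.0625 or a number of a turn 0.188, either way. A call with a gripper value outside its range is refused whole. The fingers move at their own pace and stop on an object; the grip force is fixed at half the most. Time passes only in rows, so rows that do not move let the fingers close. It gives the time, the measured TCP pose, the force and the opening at its end, in the units of the state.
- state(): the state, without advancing time (a new reading comes with each control period).
- get_image(name): name is "scene" or "side" or "wrist"; returns (picture, depth): 400x640x3 uint8, red, green, blue; 400x640 float32, m along the optical axis (not along the pixel's ray), 0 where there is no reading.
- get_calibration(name): a dict with "K" (3x3 intrinsics, pixels), "T" (4x4, takes a point from camera to world coordinates). Camera axes: x right, y up, looking along -z (the intrinsics and any distortion apply to the point x, -y, -z); pixel columns grow to the right and rows downward; lengths in m; the calibration is good to about 2 mm. The wrist camera is an equidistant fisheye: a pixel r from the principal point sees the ray r / f radians off the axis. A picture is of the moment at which its call begins: read the wrist's pose just before it. get_calibration takes no time and is no camera call; for the wrist camera it gives the pose at the moment of the call.
- sign_off(): hands the job in, once; it reports no verdict.
Trained networks look in the newest picture that a camera, given by its name, has taken for a name from the list of things; names that differ only in an ending like _2 or _b are one class to them, and where a whole thing is asked for, a point or a joint stands for the part that bears it (a point fixed in the world has none). Each returns a list of dicts, best first, with "p" (0 to 1); they miss things now and then, are a little off and sometimes report something else, mostly with a low value. They report only what shows in the picture. A call takes as long as a camera call. They do not tell look-alikes from the thing itself.
- spot_in(camera, label): "point" ([x, y, z] in m, in world coordinates, good to about 4 mm: the middle of the surface that is visible of it).
- silhouettes(camera, label): "region" (400x640 bool, what is visible of it).
The state is a dict: "t": time; "qpos": joint angles; "joint_vel": joint speeds; "joint_torque": joint torques, N m; "eef_pos": TCP position; "ee_rot": TCP orientation; "wrist_force": force on the tool from outside, world axes, zero at the start; "torque": the same for the moment, N m; "finger_gap": opening from 0.0 (shut) to 1.0 (fully open).
Only numpy, scipy, OpenCV 4.12 (cv2) and the standard library are available. Lean on these libraries where they do the work, as an engineer would, in place of code of your own. Each camera call takes 0.05 s, during which the arm holds its last target.

## Working session

There is one attempt and no reset: what is moved stays moved. The work goes in short steps, Python scripts to look and compute and a tool call to move; the robot and the scene stay as the last step left them, time stands still between calls to the robot, and variables do not carry over. Pictures are saved under pics/ and viewed, and the job is handed in when it is done.

Besides the shell and the picture viewer there is one more tool, called after "Call:" as name(argument=value, ...) on one line, values as JSON. step_arm: Moves the arm, as the interface text tells. Its arguments: {"type":"object","properties":{"rows":{"type":"array","items":{"type":"array","items":{"type":"number"}}}},"required":["rows"]}

```bash
mkdir -p pics; ls
python3 - <<'E'
from cell import *
import cv2
print(state())
for n in ["scene","side","wrist"]:
    im,d=get_image(n); cv2.imwrite(f"pics/{n}0.png",im[:,:,::-1])
    import numpy as np; np.savez(f"{n}0.npz",im=im,d=d,**get_calibration(n))
    print(n,get_calibration(n))
E
```

```text
pics
{'t': 0.0, 'qpos': array([ 6.79590831e+01,  1.51703426e+01,  9.19800039e+01, -1.58326701e-03,
        7.29776959e+01, -2.11328465e+00]), 'joint_vel': array([-0.01864634,  0.07030659, -0.19484616,  0.02878582, -0.00860831,
        0.01118619]), 'joint_torque': array([ 1.77752969e-03, -5.15097249e+01, -3.67324054e+01,  5.34685341e-06,
        1.26413174e-02, -2.31270866e-05]), 'eef_pos': array([0.22976317, 0.63384216, 0.19535997]), 'ee_rot': array([-1.79871989e+02, -3.20977641e-03,  1.60072829e+02]), 'wrist_force': array([-0.7577019 ,  0.64348613,  0.18367056]), 'torque': array([ 0.03590441, -0.03124129, -0.01653591]), 'finger_gap': 1.0005209079893593}
scene {'K': array([[389.77427211,   0.        , 321.24663147],
       [  0.        , 389.77427211, 202.22338298],
       [  0.        ,   0.        ,   1.        ]]), 'T': array([[-0.00991558, -0.83170734,  0.55512573,  1.1757154 ],
       [ 0.99991312, -0.00342489,  0.01272903,  0.01936898],
       [-0.00868558,  0.55520371,  0.83166904,  1.20194288],
       [ 0.        ,  0.        ,  0.        ,  1.        ]])}
side {'K': array([[405.22775232,   0.        , 321.13966706],
       [  0.        , 405.22775232, 194.25410447],
       [  0.        ,   0.        ,   1.        ]]), 'T': array([[ 0.82091378,  0.3963486 , -0.41110626, -0.04976208],
       [-0.5708304 ,  0.58960942, -0.57141351, -0.76698832],
       [ 0.01591318,  0.70375317,  0.71026632,  1.1284477 ],
       [ 0.        ,  0.        ,  0.        ,  1.        ]])}
wrist {'K': array([[309.70691629,   0.        , 317.13898557],
       [  0.        , 309.70691629, 204.04955636],
       [  0.        ,   0.        ,   1.        ]]), 'T': array([[ 0.3401363 , -0.89508109, -0.28833512,  0.15497387],
       [ 0.94037392,  0.32308456,  0.1063638 ,  0.66047385],
       [-0.0020476 , -0.30732101,  0.9516037 ,  0.37210168],
       [ 0.        ,  0.        ,  0.        ,  1.        ]])}
```

View pics/scene0.png

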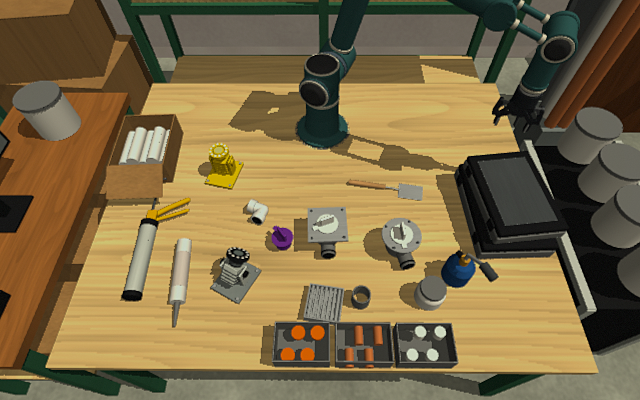

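View pics/side0.png

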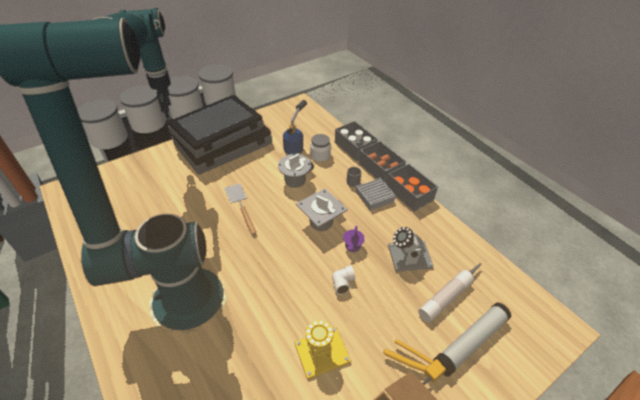

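View pics/wrist0.png

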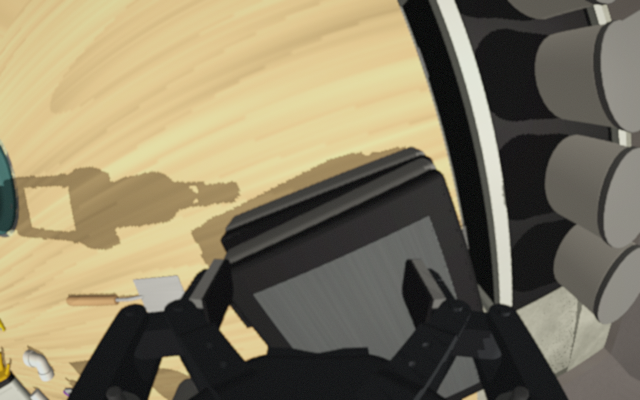

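Run:
```python
from cell import *
import numpy as np
np.set_printoptions(precision=4,suppress=True)
for c in ["scene","side"]:
    for l in ["trap_web","trap_tab","drain_square","drain_round","camera","lens","putty_tub"]:
        try: print(c,l,[(np.round(r["point"],4),round(r["p"],2)) for r in spot_in(c,l)][:4])
        except Exception as e: print(c,l,e)
print(state()["t"])
```

```text
scene trap_web [(array([0.5266, 0.0178, 0.0896]), 0.82), (array([ 0.5544, -0.1273,  0.0446]), 0.74)]
scene trap_tab [(array([ 0.5561, -0.129 ,  0.0536]), 0.88), (array([0.5288, 0.0206, 0.091 ]), 0.6)]
scene drain_square [(array([0.5517, 0.0213, 0.0888]), 0.76), (array([0.5254, 0.0207, 0.094 ]), 0.19)]
scene drain_round [(array([0.5856, 0.2685, 0.0869]), 0.93)]
scene camera [(array([ 0.6935, -0.2611,  0.0606]), 0.8), (array([ 0.2555, -0.3663,  0.0349]), 0.65), (array([0.5262, 0.0196, 0.0961]), 0.16)]
scene lens [(array([ 0.6728, -0.2666,  0.0961]), 0.93), (array([ 0.2514, -0.3755,  0.1257]), 0.59), (array([0.5255, 0.0163, 0.0888]), 0.4)]
scene putty_tub [(array([0.7488, 0.3305, 0.088 ]), 0.76)]
side trap_web [(array([0.517 , 0.0112, 0.0932]), 0.87), (array([ 0.5356, -0.1382,  0.0517]), 0.74)]
side trap_tab [(array([ 0.542 , -0.1397,  0.0498]), 0.78), (array([0.5175, 0.0066, 0.0926]), 0.73)]
side drain_square [(array([0.5037, 0.0004, 0.0916]), 0.91)]
side drain_round [(array([0.5471, 0.2367, 0.0893]), 0.61)]
side camera [(array([ 0.6577, -0.2839,  0.0335]), 0.71), (array([ 0.2274, -0.3973,  0.0131]), 0.7)]
side lens [(array([ 0.231 , -0.3854,  0.1348]), 0.94), (array([ 0.6516, -0.27  ,  0.1014]), 0.75), (array([0.3124, 0.2944, 0.0078]), 0.36)]
side putty_tub [(array([0.7217, 0.3159, 0.057 ]), 0.65), (array([0.5163, 0.0084, 0.0906]), 0.63)]
0.85
```

Scene picture: square drain with white trap at (327,225), round drain at (402,237), the real camera at (236,270), yellow look-alike at (223,165) and purple at (282,236). Zooming.

Run:
```python
import cv2
a=cv2.imread("pics/scene0.png");b=cv2.imread("pics/side0.png")
c=[a[195:265,290:365],a[235:305,200:275],b[180:240,290:355],b[215:275,375:440]]
c=[cv2.resize(x,(400,300) ,interpolation=cv2.INTER_CUBIC) for x in c]
cv2.imwrite("pics/zoom0.png",cv2.vconcat([cv2.hconcat(c[:2]),cv2.hconcat(c[2:])]))
```

```text
(no output)
```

View pics/zoom0.png

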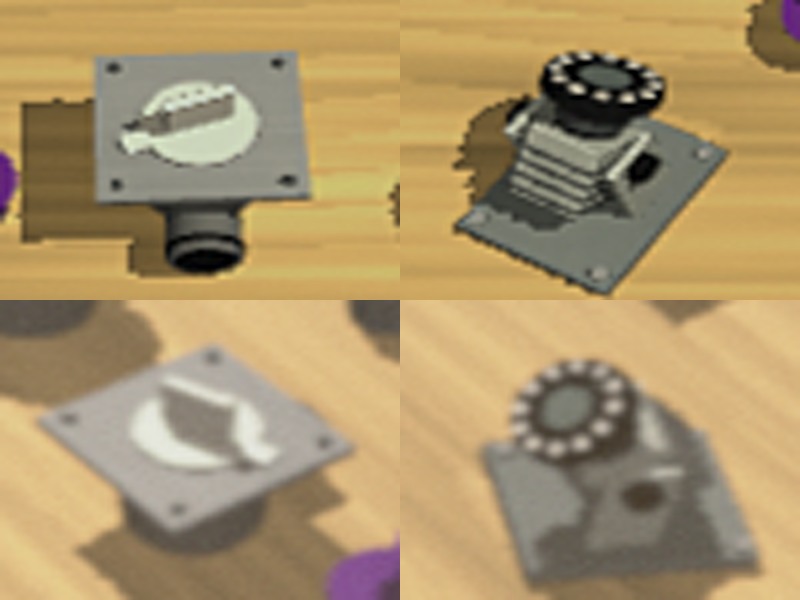

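Call:
step_arm(rows=[[0.0854,0,0,0.06,0,0,0],[0.0854,0,-0.03,0.06,0,0,0],[0.0854,0.02,-0.06,0.03,0,0,0],[0.0854,0.03,-0.06,0,0,0,0],[0.0854,0.03,-0.06,0,0,0,0],[0.0854,0.03,-0.06,0,0,0,0],[0.0854,0.03,-0.06,0,0,0,0],[0.0854,0.03,-0.06,0,0,0,0]])

```text
t: 1.85
eef_pos: [0.3882, 0.2717, 0.3397]
ee_rot: [179.9, 0.1, 160.1]
wrist_force: [0.4, -0.4, -0.6]
finger_gap: 1.0
```

The tab of the square drain's trap points to -y (left in the scene view), and the camera's ring faces up and toward the robot. Next I move above the drain, turning the jaws across the web.

Call:
step_arm(rows=[[0.0854,0.03,-0.05,0,0,0,-0.17],[0.0854,0.03,-0.05,0,0,0,-0.17],[0.0854,0.03,-0.05,0,0,0,-0.17],[0.0854,0.03,-0.05,0,0,0,-0.17],[0.0854,0.02,-0.05,0,0,0,-0.17],[0.0854,0,0,0,0,0,-0.16],[0.0854,0,0,0,0,0,0]])

```text
t: 2.72
eef_pos: [0.5278, 0.0228, 0.3393]
ee_rot: [-180.0, -0.0, 102.2]
wrist_force: [0.7, 0.4, -0.1]
finger_gap: 0.996
```

Run:
```python
from cell import *
import cv2, numpy as np
np.set_printoptions(precision=4,suppress=True)
print(state()['qpos'],state()['eef_pos'],state()['ee_rot'])
C=get_calibration("wrist"); im,d=get_image("wrist")
cv2.imwrite("pics/wrist1.png",im[:,:,::-1]); np.savez("wrist1.npz",im=im,d=d,**C)
for n in ["scene"]:
    for k in ["trap_web","lens"]: pass
for l in ["trap_web","trap_tab","lens","drain_square","camera"]:
    print(l,[(np.round(r["point"],4),round(r["p"],2)) for r in spot_in("wrist",l)][:3])
```

```text
[ -0.2337  -4.1387  98.1408   0.009   86.0148 -12.4441] [0.5278 0.0228 0.3393] [-179.9854   -0.0125  102.2098]
trap_web [(array([0.5175, 0.0217, 0.0916]), 0.72)]
trap_tab [(array([0.5234, 0.0235, 0.0931]), 0.94), (array([ 0.5432, -0.1208,  0.049 ]), 0.78)]
lens [(array([ 0.6446, -0.2508,  0.1102]), 0.61)]
drain_square [(array([0.5214, 0.0297, 0.09  ]), 0.9)]
camera [(array([ 0.6616, -0.2448,  0.0159]), 0.92), (array([ 0.2396, -0.3383,  0.0182]), 0.87), (array([0.7555, 0.1252, 0.0365]), 0.35)]
```

View pics/wrist1.png

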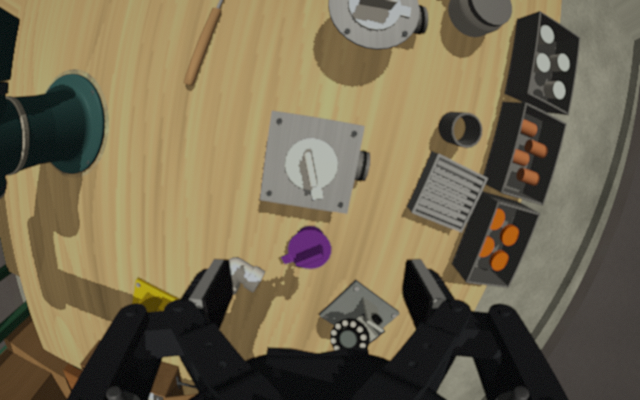

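Wrist picture: square drain at (312,162), web pointing to the tab at (318,195), purple look-alike at (308,248), camera ring at (350,335). Now I'll fit web and ring-light plane from the depth clouds.

```bash
cat > h.py <<'E'
import numpy as np, cv2
def cloud(f,fish=False):
    z=np.load(f); K=z['K'];T=z['T'];d=z['d'];im=z['im']
    v,u=np.mgrid[:400,:640]; x=(u-K[0,2])/K[0,0]; y=(v-K[1,2])/K[1,1]
    if fish:
        th=np.hypot(x,y); s=np.where(th>1e-6,np.tan(np.minimum(th,1.5))/np.maximum(th,1e-6),1); x=x*s;y=y*s
    P=np.stack([x*d,-y*d,-d],-1)@T[:3,:3].T+T[:3,3]
    P[d<=0]=np.nan
    return P,im
E
python3 - <<'E'
from h import *
np.set_printoptions(precision=4,suppress=True)
for f in ["scene0","side0","wrist1"]:
    P,im=cloud(f+".npz",f[0]=='w')
    x,y,z=P[...,0],P[...,1],P[...,2]
    m=(abs(x-.52)<.12)&(abs(y-.02)<.1)
    t=(z<.006)&m&(z>-.01)
    print(f,"table",np.nanmedian(z[t]))
    c=m&(abs(z-.089)<.012)&(np.hypot(x-.52,y-.02)<.11)
    pts=np.float32(P[c][:,:2]*1000); r=cv2.minAreaRect(pts); print(" collar",r,c.sum(),np.median(z[c]))
    w=m&(z>.108)&(z<.16); q=P[w]
    print(" web",len(q),q.mean(0),q.max(0))
    e,V=np.linalg.eigh(np.cov(q[:,:2].T)); print("  dir",V[:,1],np.degrees(np.arctan2(V[1,1],V[0,1])),np.sqrt(e))
    print("  rect",cv2.minAreaRect(np.float32(q[:,:2]*1000)))
    # camera
    m=(abs(x-.66)<.08)&(abs(y+.26)<.08)&(z>.1)
    q=P[m]; print(" cam pts",len(q),q.mean(0) if len(q) else None, q.min(0),q.max(0))
    np.save("cam_%s.npy"%f,np.concatenate([q,im[m]],1))
E
```

```text
scene0 table 0.0003368467670685771
 collar ((517.8869018554688, 22.87305450439453), (134.437255859375, 129.55921936035156), 2.6438465118408203) 1274 0.08905718576834243
 web 76 [0.5215 0.0221 0.1236] [0.5331 0.0417 0.135 ]
  dir [-0.3898  0.9209] 112.94036233719464 [0.003  0.0129]
  rect ((520.0075073242188, 22.010986328125), (11.502161026000977, 45.23339080810547), 24.57474136352539)
 cam pts 338 [ 0.6542 -0.2541  0.1194] [ 0.6126 -0.2913  0.1002] [ 0.6948 -0.2176  0.1422]
side0 table 0.0003977381587585427
 collar ((520.0858764648438, 19.739402770996094), (134.45823669433594, 136.10873413085938), 3.0833921432495117) 992 0.08892328022247165
 web 72 [0.5197 0.0172 0.123 ] [0.5332 0.0418 0.1343]
  dir [-0.3979  0.9174] 113.44576872566903 [0.0029 0.0137]
  rect ((520.6734619140625, 18.75704002380371), (11.456131935119629, 47.415855407714844), 21.27057647705078)
 cam pts 335 [ 0.645  -0.2603  0.1186] [ 0.6148 -0.2967  0.1001] [ 0.6894 -0.2192  0.1414]
wrist1 table -0.0007016812269940997
 collar ((517.1708984375, 20.830608367919922), (131.55575561523438, 131.23318481445312), 2.515740394592285) 7976 0.0876848798458249
 web 285 [0.518  0.022  0.1276] [0.531  0.0424 0.1309]
  dir [-0.3902  0.9208] 112.96395867533232 [0.0028 0.014 ]
  rect ((518.1091918945312, 20.750986099243164), (10.136825561523438, 45.745662689208984), 22.848724365234375)
 cam pts 865 [ 0.6437 -0.2467  0.115 ] [ 0.6119 -0.2835  0.1   ] [ 0.6893 -0.2201  0.1358]
```

Run:
```python
from h import *
np.set_printoptions(precision=4,suppress=True)
rng=np.random.default_rng(0)
for f in ["scene0","side0","wrist1"]:
    A=np.load("cam_%s.npy"%f); q=A[:,:3]
    best=None
    for i in range(3000):
        a,b,c=q[rng.choice(len(q),3,False)]
        n=np.cross(b-a,c-a); l=np.linalg.norm(n)
        if l<2e-4: continue
        n/=l; n*=np.sign(n[2])
        if n[2]<.6: continue
        inl=abs((q-a)@n)<.0025
        if best is None or inl.sum()>best.sum(): best=inl
    for k in range(5):
        c0=q[best].mean(0); n=np.linalg.svd(q[best]-c0)[2][2]; n*=np.sign(n[2]); best=abs((q-c0)@n)<.003
    # in-plane
    u=np.cross([0,0,1],n);u/=np.linalg.norm(u);v=np.cross(n,u)
    p=np.c_[(q[best]-c0)@u,(q[best]-c0)@v]
    print(f,len(q),best.sum(),"n",n,"tilt",np.degrees(np.arccos(n[2])),"yaw",np.degrees(np.arctan2(n[1],n[0])))
    cc,rr=cv2.minEnclosingCircle(np.float32(p*1000)); C=c0+cc[0]/1000*u+cc[1]/1000*v
    print("  centre",C,"r",rr,"mean",c0,"rect",cv2.minAreaRect(np.float32(p*1000)))
```

```text
scene0 338 203 n [-0.577   0.3149  0.7536] tilt 41.09574782119296 yaw 151.37699332698634
  centre [ 0.6411 -0.252   0.1181] r 36.60075378417969 mean [ 0.6444 -0.2519  0.1207] rect ((0.022342681884765625, 0.7871189117431641), (69.29611206054688, 63.215354919433594), 1.4832367897033691)
side0 335 235 n [-0.5854  0.3286  0.7412] tilt 42.16790557488085 yaw 150.69702861098705
  centre [ 0.6411 -0.2542  0.1157] r 37.88414764404297 mean [ 0.6436 -0.2571  0.119 ] rect ((-1.4773006439208984, 1.6933975219726562), (62.67941665649414, 69.58061981201172), 82.07935333251953)
wrist1 865 757 n [-0.573   0.3086  0.7593] tilt 40.599950149608446 yaw 151.69584016928107
  centre [ 0.6398 -0.2532  0.1159] r 36.3021125793457 mean [ 0.6415 -0.2478  0.115 ] rect ((0.9656524658203125, -5.056583404541016), (50.34075164794922, 71.10717010498047), 58.000518798828125)
```

Run:
```python
from h import *
from scipy.optimize import minimize
np.set_printoptions(precision=4,suppress=True)
n=np.array([-.578,.3165,.7525]); n/=np.linalg.norm(n)
u=np.cross([0,0,1],n);u/=np.linalg.norm(u);v=np.cross(n,u)
C0=np.array([.6405,-.253,.1165])
for f in ["scene0","side0","wrist1"]:
    P,im=cloud(f+".npz",f[0]=='w'); q=P.reshape(-1,3); q=q[np.isfinite(q[:,0])]
    q=q-C0; a,b,h=q@u,q@v,q@n
    m=(np.hypot(a,b)<.055)&(abs(h)<.006)
    print(f,m.sum(),"h med",np.median(h[m]*1000),"a",np.percentile(a[m]*1000,[0,1,99,100]),"b",np.percentile(b[m]*1000,[0,1,99,100]), cv2.minEnclosingCircle(np.float32(np.c_[a[m],b[m]]*1000)))
R=np.c_[v,np.cross(n,v),n]
print("x",v,"lens y",R[:,1],"n",n,"focus",C0+.11*n)
```

```text
scene0 251 h med 0.8998936257936908 a [-37.4215 -37.2165  29.2362  31.7773] b [-33.4986 -30.532   36.0279  37.3112] ((-2.003042221069336, 1.4497032165527344), 37.48643493652344)
side0 309 h med -1.2174256514313708 a [-37.1489 -33.8276  34.2862  37.1933] b [-33.1588 -30.889   35.7535  38.041 ] ((0.1017092689871788, 1.8136438131332397), 38.04877471923828)
wrist1 935 h med -0.10270727824144836 a [-35.7517 -34.7454  32.8108  36.544 ] b [-35.6095 -33.9865  26.9624  30.4096] ((0.46461987495422363, -0.40389108657836914), 36.40606689453125)
x [ 0.6599 -0.3613  0.6588] lens y [0.4803 0.8771 0.    ] n [-0.5779  0.3164  0.7523] focus [ 0.5769 -0.2182  0.1993]
```

Lens at about (0.6405,-0.253,0.1165), tilt 41°. The focus point comes out at (0.577,-0.218,0.199). Web centre is at (0.519,0.021), tab heading -67°. Going down to grasp slightly above mid-web so the tips clear the rim.

Call:
step_arm(rows=[[0.06,-0.009,-0.002,-0.04,0,0,0.187],[0.06,0,0,-0.06,0,0,0],[0.06,0,0,-0.05,0,0,0],[0.06,0,0,-0.03,0,0,0],[0.06,0,0,0,0,0,0]])

```text
t: 3.65
eef_pos: [0.5159, 0.0221, 0.1564]
ee_rot: [-179.7, -0.1, 113.0]
wrist_force: [0.3, -0.0, 0.2]
finger_gap: 0.702
```

Run:
```python
from cell import *
import cv2, numpy as np
print(state()['eef_pos'],state()['ee_rot'],state()['t'])
C=get_calibration("wrist"); im,d=get_image("wrist")
cv2.imwrite("pics/wrist2.png",im[:,:,::-1]); np.savez("wrist2.npz",im=im,d=d,**C)
from h import *
P,im=cloud("wrist2.npz",True); x,y,z=P[...,0],P[...,1],P[...,2]
m=(abs(x-.52)<.035)&(abs(y-.02)<.035)&(z>.12)&(z<.135); q=P[m]
print(len(q),q.mean(0),cv2.minAreaRect(np.float32(q[:,:2]*1000)))
```

```text
[0.51592261 0.02207157 0.15643248] [-1.79665129e+02 -1.43412606e-01  1.13006961e+02] 3.65
741 [0.51719389 0.0220467  0.12887647] ((517.8075561523438, 20.502717971801758), (8.116942405700684, 46.021968841552734), 23.421388626098633)
```

View pics/wrist2.png

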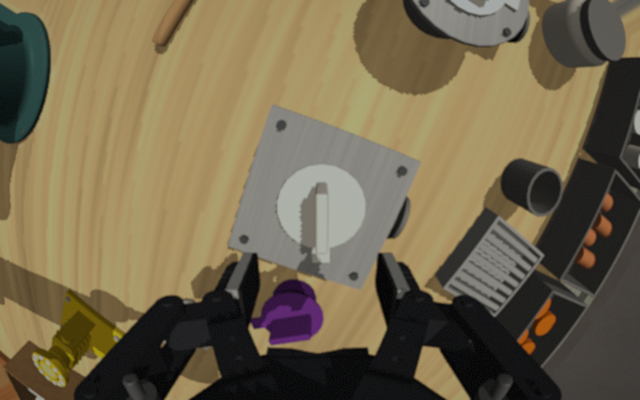

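Web runs from (321,185) to (323,262), aligned with the finger direction, centre within 2 mm of the tool. Descend and close.

Call:
step_arm(rows=[[0.06,0.002,-0.001,-0.03,0,0,0],[0.06,0,0,-0.028,0,0,0],[0.06,0,0,0,0,0,0],[0.0,0,0,0,0,0,0],[0.0,0,0,0,0,0,0],[0.0,0,0,0,0,0,0],[0.0,0,0,0,0,0,0]])

```text
t: 4.58
eef_pos: [0.521, 0.0205, 0.102]
ee_rot: [180.0, 0.0, 112.9]
wrist_force: [0.0, -0.9, -0.5]
finger_gap: -0.0
```

Call:
step_arm(rows=[[0.0,0,0,0,0,0,0],[0.0,0,0,0.015,0,0,0],[0.0,0,0,0.025,0,0,0],[0.0,0,0,0.035,0,0,0],[0.0,0,0,0.04,0,0,0],[0.0,0,0,0.04,0,0,0],[0.0,0,0,0.04,0,0,0],[0.0,0,0,0,0,0,0]])

```text
t: 5.58
eef_pos: [0.5233, 0.0205, 0.3023]
ee_rot: [179.5, 0.2, 112.9]
wrist_force: [-0.1, 1.0, 0.2]
finger_gap: -0.0
```

Run:
```python
from cell import *
import cv2, numpy as np
s=state();print(s['qpos'],s['eef_pos'],s['ee_rot'],s['t'],s['finger_gap'])
a=get_image("scene")[0];b=get_image("side")[0];
cv2.imwrite("pics/l.png",cv2.vconcat([cv2.resize(a[100:290,180:500],(500,297)),cv2.resize(b[100:290,180:500],(500,297))])[:,:,::-1])
```

```text
[-4.78772798e-01 -4.64007953e+00  1.02373353e+02 -9.86930717e-04
  8.17221306e+01 -2.33969181e+01] [0.52326676 0.02052175 0.30226313] [179.50056883   0.21715307 112.91733632] 5.575 -0.0003790432161516656
```

View pics/l.png

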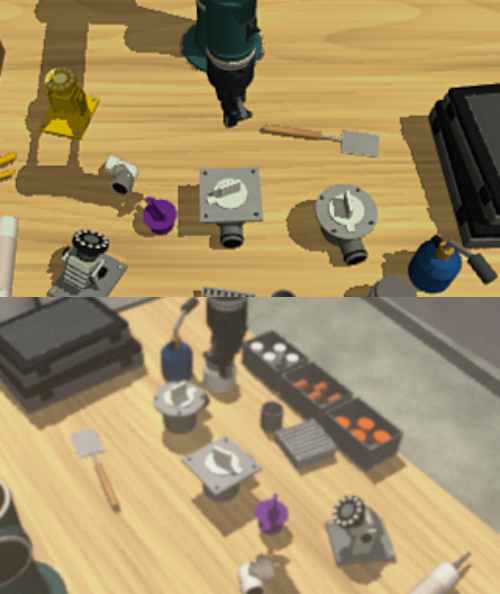

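Nothing is held: the fingers shut fully and the trap is still in the drain. Before retrying I'll check where the tool really was.

```bash
python3 - <<'E'
from cell import *
import cv2, numpy as np
np.set_printoptions(precision=4,suppress=True)
s=state();p=s['eef_pos'];print(p,s['ee_rot'],s['wrist_force'])
from scipy.spatial.transform import Rotation as R
for n in ["scene","side","wrist"]:
    C=get_calibration(n);im,d=get_image(n);im=im.copy(); np.savez(n+"3.npz",im=im,d=d,**C)
    q=np.linalg.inv(C['T'])@np.r_[p,1]; a=np.array([q[0],-q[1],-q[2]])
    if n=="wrist":
        r=np.hypot(a[0],a[1]);th=np.arctan2(r,a[2]); uv=C['K'][:2,2]+C['K'][0,0]*th*a[:2]/r
    else: uv=(C['K']@a)[:2]/a[2]
    print(n,uv,C['T'][:3,3],d[int(uv[1]),int(uv[0])] if 0<=uv[1]<400 else None,a[2])
    if 0<=uv[1]<400:cv2.circle(im,tuple(int(t) for t in uv),5,(255,0,0),1)
    cv2.imwrite(f"pics/{n}3.png",im[:,:,::-1])
E
python3 - <<'E'
import cv2
a=cv2.imread("pics/scene3.png")[100:250,250:450];b=cv2.imread("pics/side3.png")[60:260,230:430];c=cv2.imread("pics/wrist3.png")
a=cv2.resize(a,(400,300));b=cv2.resize(b,(400,300));c=cv2.resize(c,(480,300))
cv2.imwrite("pics/z3.png",cv2.vconcat([cv2.hconcat([a,b]),cv2.copyMakeBorder(c,0,0,0,320,0)]))
E
```

```text
[0.5209 0.0205 0.2975] [179.9045   0.0416 112.9185] [-0.2065 -0.7641 -0.0176]
scene [326.6711 187.3961] [1.1757 0.0194 1.2019] 1.4795678 1.1156863423754406
side [322.9532 160.6434] [-0.0498 -0.767   1.1284] 1.7147841 1.2748196022798788
wrist [320.4205 238.9172] [0.4886 0.0924 0.4718] 0.5129529 0.19011492953876757
```

View pics/z3.png

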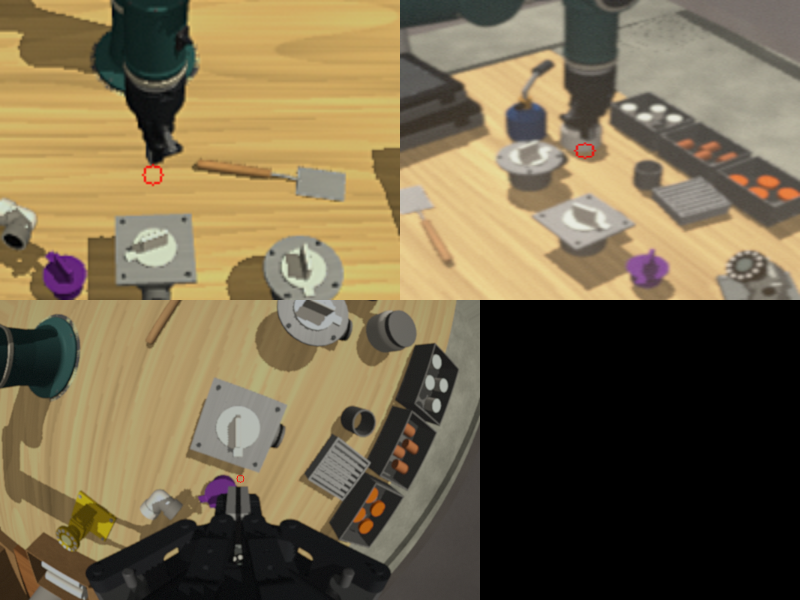

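Run:
```python
from h import *
np.set_printoptions(precision=4,suppress=True)
for f in ["scene3","side3","wrist3"]:
    P,im=cloud(f+".npz",f[0]=='w'); x,y,z=P[...,0],P[...,1],P[...,2]
    m=(np.hypot(x-.52,y-.02)<.1)&(z>.2)&(z<.45); q=P[m]
    h=np.sort(q[:,2]); print(f,len(q),h[:10])
    for lo in np.arange(.28,.40,.01):
        k=q[(q[:,2]>=lo)&(q[:,2]<lo+.01)]
        if len(k): print("  %.2f"%lo,len(k),k.mean(0)[:2],k.min(0)[:2],k.max(0)[:2])
```

```text
scene3 316 [0.3331 0.335  0.3372 0.3375 0.339  0.3408 0.3409 0.3424 0.3433 0.3435]
  0.33 5 [0.5272 0.0175] [0.5209 0.0102] [0.5297 0.0296]
  0.34 17 [0.5302 0.0202] [0.5216 0.0103] [0.5347 0.0323]
  0.35 14 [0.5307 0.0186] [0.5213 0.0103] [0.5361 0.0322]
  0.36 6 [0.5272 0.0136] [0.5211 0.0104] [0.5318 0.0186]
  0.37 4 [0.5279 0.0118] [0.5182 0.0077] [0.5389 0.0159]
  0.38 32 [0.534 0.02 ] [ 0.4923 -0.0033] [0.5571 0.0318]
  0.39 21 [0.5394 0.0201] [ 0.491  -0.0032] [0.5614 0.0317]
side3 467 [0.3316 0.3318 0.3332 0.3348 0.3351 0.3353 0.3362 0.3378 0.3392 0.3393]
  0.33 11 [0.5207 0.0126] [0.5129 0.0073] [0.5296 0.0266]
  0.34 21 [0.5149 0.0125] [0.507  0.0074] [0.5287 0.0211]
  0.35 20 [0.5164 0.0124] [0.5075 0.0069] [0.534  0.0209]
  0.36 14 [0.5214 0.0108] [0.5092 0.0071] [0.532  0.0215]
  0.37 22 [0.5202 0.0105] [ 0.4888 -0.0013] [0.5507 0.0246]
  0.38 41 [0.5207 0.0103] [ 0.4811 -0.0071] [0.5633 0.0256]
  0.39 37 [0.5167 0.0084] [ 0.4771 -0.0096] [0.5667 0.0266]
wrist3 36550 [0.3321 0.3322 0.3325 0.3325 0.3325 0.3326 0.3326 0.3327 0.3328 0.3328]
  0.33 286 [0.5156 0.0288] [0.5046 0.021 ] [0.5284 0.0327]
  0.34 586 [0.5157 0.0281] [0.504  0.0206] [0.5294 0.0329]
  0.35 701 [0.5156 0.0281] [0.5036 0.0205] [0.5293 0.0331]
  0.36 756 [0.5164 0.0261] [0.5014 0.0098] [0.5317 0.0352]
  0.37 2115 [0.5158 0.0279] [ 0.4837 -0.0009] [0.553  0.0442]
  0.38 5078 [0.517  0.0252] [ 0.4764 -0.0031] [0.5574 0.0472]
  0.39 4231 [0.516  0.0284] [ 0.4693 -0.0026] [0.561  0.0502]
```

All three depth clouds agree: the real fingertips are at z≈0.332 when the reported TCP is 0.2975, so they sit about 35 mm short of the reading. The first grasp therefore closed just above the web. I'll retry lower, watching the force.

Call:
step_arm(rows=[[0.06,-0.002,0,-0.05,0,0,0],[0.06,0,0,-0.05,0,0,0],[0.06,0,0,-0.05,0,0,0],[0.06,0,0,-0.04,0,0,0],[0.06,0,0,-0.02,0,0,0],[0.06,0,0,-0.01,0,0,0],[0.06,0,0,-0.009,0,0,0],[0.06,0,0,0,0,0,0]])

```text
t: 6.82
eef_pos: [0.5185, 0.0205, 0.0672]
ee_rot: [-180.0, -0.0, 112.9]
wrist_force: [0.4, 0.4, -0.2]
finger_gap: 0.704
```

Run:
```python
from cell import *
from h import *
s=state();print(s['eef_pos'],s['ee_rot'],s['t'],s['wrist_force'])
C=get_calibration("wrist"); im,d=get_image("wrist")
cv2.imwrite("pics/wrist4.png",im[:,:,::-1]); np.savez("wrist4.npz",im=im,d=d,**C)
P,im=cloud("wrist4.npz",True); x,y,z=P[...,0],P[...,1],P[...,2]
m=(np.hypot(x-.52,y-.02)<.06)&(z>.08)
from collections import Counter
g=im.max(-1)
k=m&(g<70); print("dark low z",np.sort(z[k])[[0,20,100]])
```

```text
[0.51849581 0.02054156 0.06717712] [-1.79971443e+02 -1.31439556e-02  1.12917359e+02] 6.825 [ 0.40254017  0.40834121 -0.2278025 ]
dark low z [0.08601307 0.08712766 0.10970348]
```

View pics/wrist4.png

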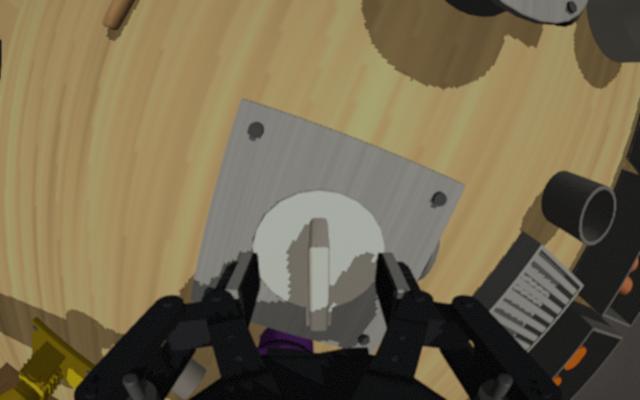

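Web (318, 218–330) lies centred between the pads at columns 250 and 388. Closing.

Call:
step_arm(rows=[[0.06,0,0,-0.003,0,0,0],[0.0,0,0,0,0,0,0],[0.0,0,0,0,0,0,0],[0.0,0,0,0,0,0,0],[0.0,0,0,0,0,0,0],[0.0,0,0,0,0,0,0]])

```text
t: 7.62
eef_pos: [0.5191, 0.0206, 0.0647]
ee_rot: [180.0, 0.0, 112.9]
wrist_force: [-0.3, 0.5, 1.6]
finger_gap: 0.094
```

Fingers stopped at about 8 mm, which matches the web. Lifting.

Call:
step_arm(rows=[[0.0,0,0,0.01,0,0,0],[0.0,0,0,0.02,0,0,0],[0.0,0,0,0.03,0,0,0],[0.0,0,0,0.04,0,0,0],[0.0,0,0,0.04,0,0,0],[0.0,0,0,0.04,0,0,0],[0.0,0,0,0.03,0,0,0],[0.0,0,0,0,0,0,0]])

```text
t: 8.62
eef_pos: [0.5204, 0.0205, 0.2777]
ee_rot: [179.7, 0.1, 112.9]
wrist_force: [0.3, 0.1, -1.3]
finger_gap: 0.096
```

Run:
```python
from cell import *
from h import *
np.set_printoptions(precision=4,suppress=True)
s=state();print(s['qpos'],s['eef_pos'],s['ee_rot'],s['t'],s['finger_gap'],s['wrist_force'])
I=[]
for n in ["scene","side","wrist"]:
    C=get_calibration(n);im,d=get_image(n); np.savez(n+"5.npz",im=im,d=d,**C); I.append(im)
    P,_=cloud(n+"5.npz",n[0]=='w'); x,y,z=P[...,0],P[...,1],P[...,2]
    m=(np.hypot(x-.52,y-.02)<.06)&(z>.17)&(z<.30)&(im.max(-1)>110); q=P[m]
    print(n,m.sum(), q.min(0),q.max(0) ,np.percentile(q[:,2],[1,50,99]))
a=cv2.resize(I[0][80:280,200:440],(400,300));b=cv2.resize(I[1][80:280,200:440],(400,300));c=cv2.resize(I[2],(480,300))
cv2.imwrite("pics/z5.png",cv2.vconcat([cv2.hconcat([a,b]),cv2.copyMakeBorder(c,0,0,0,320,0)])[:,:,::-1])
```

```text
[ -0.4823  -4.37   104.6426  -0.0044  79.3814 -23.3999] [0.5204 0.0205 0.2777] [179.6842   0.1414 112.9181] 8.625 0.0963593598549163 [ 0.3274  0.0717 -1.319 ]
scene 47 [ 0.5256 -0.0048  0.2581] [0.5498 0.0478 0.2843] [0.2585 0.2694 0.2833]
side 145 [ 0.4847 -0.026   0.2529] [0.5566 0.0372 0.2999] [0.2548 0.2771 0.2997]
wrist 3766 [ 0.4802 -0.0128  0.2536] [0.554  0.0569 0.3   ] [0.2595 0.2996 0.3   ]
```

View pics/z5.png

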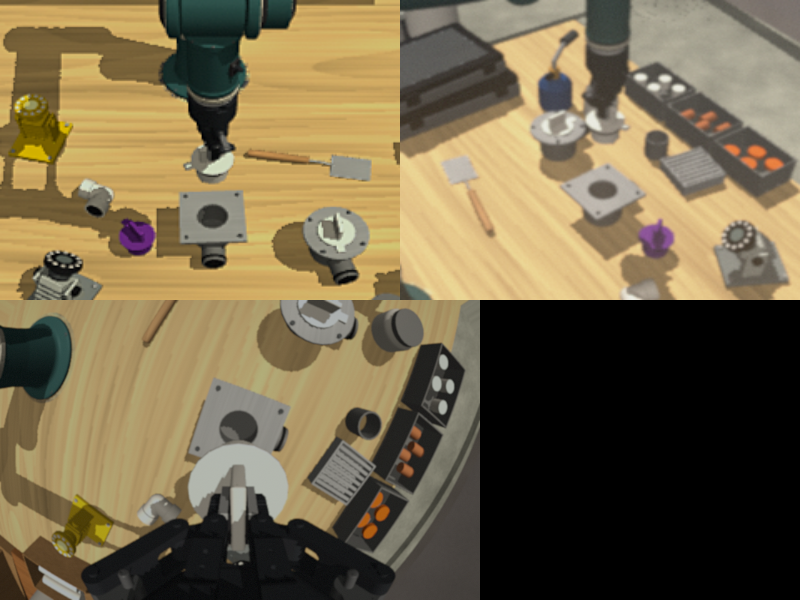

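Trap is lifted cleanly and the drain stands empty. Now I'll verify the held trap's pose and compute the turn to the pre-pose.

```bash
cat > pose.py <<'E'
from h import *
from scipy.spatial.transform import Rotation as R
n=np.array([-.578,.3165,.7525]); n/=np.linalg.norm(n)
v=np.array([0,0,1])-n*n[2]; v/=np.linalg.norm(v)
RF=np.c_[v,np.cross(n,v),n]; focus=np.array([.6405,-.253,.1165])+.11*n
def rim(f,web_guess,z_guess,fish):
    """fit rim disc plane: pts 19mm below web along axis"""
    P,im=cloud(f,fish); q=P.reshape(-1,3); ok=np.isfinite(q[:,0])&(im.reshape(-1,3).max(1)>100); q=q[ok]
    c=web_guess-.019*z_guess; d=q-c; h=d@z_guess; r=np.linalg.norm(d-h[:,None]*z_guess,axis=1)
    m=(abs(h)<.008)&(r<.041)&(r>.012)
    q=q[m]
    if len(q)<15: return None
    for k in range(6):
        c0=q.mean(0); nn=np.linalg.svd(q-c0)[2][2]; nn*=np.sign(nn@z_guess)
        e=(q-c0)@nn; q=q[abs(e)<max(.0025,0)] if k<5 else q
    return c0,nn,q
E
python3 - <<'E'
from pose import *
np.set_printoptions(precision=4,suppress=True)
tcp=np.array([.5204,.0205,.2777]); z=np.array([0,0,1.])
for f in ["scene5","side5","wrist5"]:
    r=rim(f+".npz",tcp+.0463*z,z,f[0]=='w')
    if r: print(f,len(r[2]),r[0],r[1],cv2.minEnclosingCircle(np.float32(r[2][:,:2]*1000)))
Rc=R.from_euler('xyz',[179.7,.1,112.9],degrees=True).as_matrix()
ty=Rc[:,1];tz=-z; x=np.cross(ty,z); print("trap x now",x)
T0=np.c_[x,ty,z]; print("rotvec",R.from_matrix(RF@T0.T).as_rotvec())
print("final TCP",focus+.0217*n,"pre",focus+.10*n)
E
```

```text
scene5 215 [0.5325 0.0214 0.3055] [0.0141 0.0033 0.9999] ((520.1326904296875, 18.990232467651367), 39.2254638671875)
side5 152 [0.5133 0.0099 0.3029] [ 0.0094 -0.0024  1.    ] ((520.270751953125, 17.6936092376709), 38.12975311279297)
wrist5 7384 [0.5121 0.0318 0.3   ] [0.0011 0.0007 1.    ] ((517.0325927734375, 20.147418975830078), 37.06605911254883)
trap x now [ 0.3891 -0.9212  0.    ]
rotvec [-0.5451 -0.4891  0.6396]
final TCP [ 0.5644 -0.2113  0.2156] pre [ 0.5192 -0.1866  0.2745]
```

Rim top is at ~0.302 and level, as expected from the grasp. Turning while moving sideways to the pre-pose on the line of sight, about 80 mm beyond focus.

Call:
step_arm(rows=[[0.0,0,-0.02,0,-0.078,-0.07,0.0914],[0.0,0,-0.03,0,-0.078,-0.07,0.0914],[0.0,0,-0.03,0,-0.078,-0.07,0.0914],[0.0,0,-0.03,0,-0.078,-0.07,0.0914],[0.0,0,-0.03,0,-0.078,-0.07,0.0914],[0.0,0,-0.035,0,-0.078,-0.07,0.0914],[0.0,0,-0.032,0,-0.078,-0.07,0.0914],[0.0,0,0,0,0,0,0]])

```text
t: 9.78
eef_pos: [0.5142, -0.1875, 0.268]
ee_rot: [-179.7, 40.8, 151.1]
wrist_force: [-0.1, 0.2, -2.1]
finger_gap: 0.095
```

```bash
cat > look.py <<'E'
from cell import *
from pose import *
import sys
np.set_printoptions(precision=4,suppress=True)
k=sys.argv[1]
s=state();tcp=s['eef_pos'];Rt=R.from_euler('xyz',s['ee_rot'],degrees=True).as_matrix()
print(s['qpos'],tcp,s['ee_rot'],s['t'],s['finger_gap'],s['wrist_force'])
z=-Rt[:,2]; T=np.c_[np.cross(Rt[:,1],z),Rt[:,1],z]
print("kin err rotvec world",R.from_matrix(RF@T.T).as_rotvec(),"face kin err",focus-(tcp-.022*z),"along n",(focus-(tcp-.022*z))@n)
I=[]
for c in ["scene","side","wrist"]:
    C=get_calibration(c);im,d=get_image(c); np.savez(c+k+".npz",im=im,d=d,**C); I.append(im)
    r=rim(c+k+".npz",tcp+.046*z,z,c[0]=='w')
    if r:
        uv=np.c_[(r[2]-r[0])@T[:,0],(r[2]-r[0])@T[:,1]]; cc,rr=cv2.minEnclosingCircle(np.float32(uv*1000))
        ctr=r[0]+cc[0]/1000*T[:,0]+cc[1]/1000*T[:,1]; f=ctr-.049*r[1]
        print(c,len(r[2]),"norm",r[1],"ang to n",np.degrees(np.arccos(r[1]@n)),"rim ctr",ctr,rr,"face",f,"in focus frame mm",RF.T@(f-focus)*1000)
a=cv2.resize(I[0][150:330,190:430],(400,300));b=cv2.resize(I[1][120:300,240:480],(400,300));c=cv2.resize(I[2],(480,300))
cv2.imwrite(f"pics/z{k}.png",cv2.vconcat([cv2.hconcat([a,b]),cv2.copyMakeBorder(c,0,0,0,320,0)])[:,:,::-1])
E
python3 look.py 6
```

```text
[-17.1473 -28.6228 133.2043 -13.508   36.0059 -70.076 ] [ 0.5142 -0.1875  0.268 ] [-179.7313   40.8116  151.1359] 9.775 0.09525528571422429 [-0.052   0.1707 -2.0972]
kin err rotvec world [-0.0002 -0.0078  0.0059] face kin err [ 0.0502 -0.0236 -0.0521] along n -0.07566479420733313
scene 124 norm [-0.5597  0.3279  0.761 ] ang to n 1.3260443560119288 rim ctr [ 0.4994 -0.1797  0.2908] 38.3986930847168 face [ 0.5268 -0.1958  0.2535] in focus frame mm [-5.4182 -4.4152 76.8428]
side 186 norm [-0.5637  0.3163  0.763 ] ang to n 1.0167730059556765 rim ctr [ 0.5017 -0.1798  0.2915] 37.561866760253906 face [ 0.5293 -0.1952  0.2541] in focus frame mm [-3.6141 -2.7609 76.043 ]
wrist 7302 norm [-0.5757  0.3184  0.7531] ang to n 0.17470371702301413 rim ctr [ 0.5008 -0.1783  0.2918] 37.25898361206055 face [ 0.529  -0.1939  0.2549] in focus frame mm [-3.7741 -1.702  77.2743]
```

View pics/z6.png

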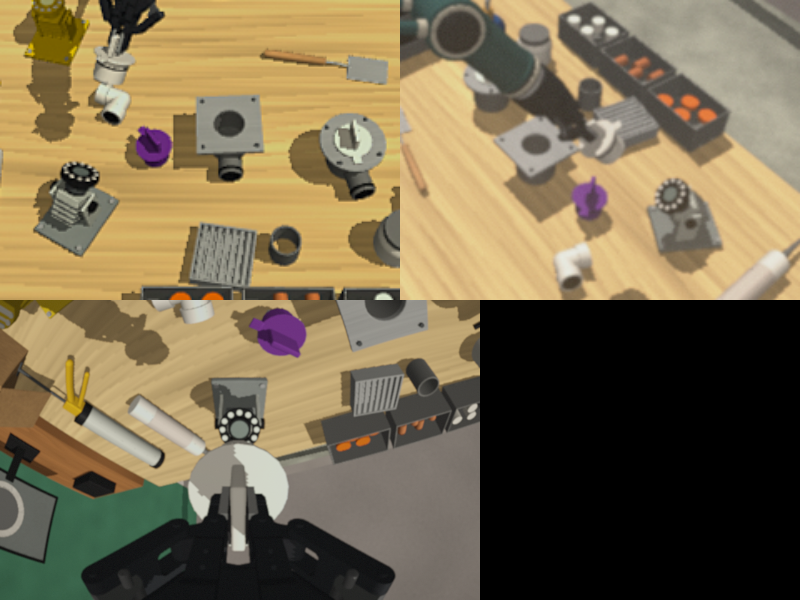

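Trap pose agrees with the kinematics in all three views: tilt is within ~1°, the lateral error about 4 mm, and the face 77 mm beyond focus. The wrist picture shows the ring directly ahead of the rim, with the elbow, purple look-alike and camera untouched. Advancing along the line of sight.

Call:
step_arm(rows=[[0.0,0.01,-0.005,-0.01,0,0,0],[0.0,0.012,-0.006,-0.013,0,0,0],[0.0,0.012,-0.006,-0.013,0,0,0],[0.0,0.009,-0.004,-0.011,0,0,0],[0.0,0.005,-0.002,-0.006,0,0,0],[0.0,0,0,0,0,0,0],[0.0,0,0,0,0,0,0]])

```text
t: 10.8
eef_pos: [0.5669, -0.2094, 0.2219]
ee_rot: [-179.8, 41.3, 151.3]
wrist_force: [-1.2, -0.5, -1.1]
finger_gap: 0.096
```

```bash
python3 look.py 7
```

```text
[-18.1829 -18.4651 132.1174 -16.0116  26.4234 -67.6765] [ 0.5669 -0.2094  0.2219] [-179.8442   41.3158  151.3385] 10.8 0.09621287291775409 [-1.204  -0.4827 -1.0763]
kin err rotvec world [0.0027 0.0006 0.001 ] face kin err [-0.0027 -0.0018 -0.0061] along n -0.0036142904859823013
scene 141 norm [-0.5717  0.3199  0.7555] ang to n 0.44745531361330404 rim ctr [ 0.5508 -0.2015  0.2437] 39.27168273925781 face [ 0.5788 -0.2172  0.2067] in focus frame mm [5.7761 1.8169 4.841 ]
side 177 norm [-0.5763  0.3277  0.7487] ang to n 0.6854197863143253 rim ctr [ 0.5528 -0.2034  0.2436] 37.088470458984375 face [ 0.5811 -0.2194  0.2069] in focus frame mm [8.2193 0.8956 2.9703]
wrist 7480 norm [-0.5794  0.3197  0.7497] ang to n 0.25642221488213823 rim ctr [ 0.55   -0.201   0.2417] 37.09791564941406 face [ 0.5783 -0.2166  0.205 ] in focus frame mm [4.1299 2.0545 3.9837]
```

View pics/z7.png

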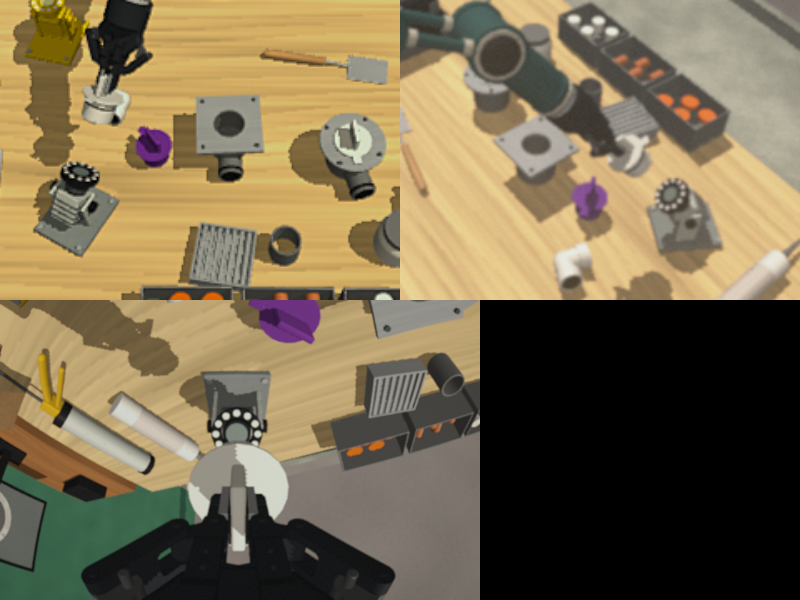

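Call:
step_arm(rows=[[0.0,-0.002,-0.001,-0.006,0,0,0],[0.0,0,0,0,0,0,0],[0.0,0,0,0,0,0,0],[0.0,0,0,0,0,0,0],[0.0,0,0,0,0,0,0]])

```text
t: 11.58
eef_pos: [0.5648, -0.2105, 0.2155]
ee_rot: [-179.8, 41.3, 151.3]
wrist_force: [0.7, -0.5, -0.9]
finger_gap: 0.098
```

```bash
python3 look.py 8
python3 - <<'E'
import cv2,numpy as np
from h import *
for i,(f,s) in enumerate([("scene8",np.s_[180:260,215:295]),("side8",np.s_[180:260,330:410])]):
    im=np.load(f+".npz")['im'][s]; 
    o=cv2.resize(im,(400,400),interpolation=cv2.INTER_CUBIC)
    A=o if i==0 else cv2.hconcat([A,o])
cv2.imwrite("pics/z8b.png",A[:,:,::-1])
# recheck lens
n=np.array([-.578,.3165,.7525]); n/=np.linalg.norm(n)
u=np.cross([0,0,1],n);u/=np.linalg.norm(u);v=np.cross(n,u);C0=np.array([.6405,-.253,.1165])
for f in ["scene8","side8","wrist8"]:
    P,im=cloud(f+".npz",f[0]=='w'); q=P.reshape(-1,3); q=q[np.isfinite(q[:,0])]-C0
    a,b,h=q@u,q@v,q@n; m=(np.hypot(a,b)<.05)&(abs(h)<.006)
    if m.sum()>20: print(f,m.sum(),np.median(h[m])*1000,np.percentile(a[m]*1000,[1,99]),np.percentile(b[m]*1000,[1,99]))
from cell import *
for c in ["scene","side"]:
    for l in ["trap_tab","trap_web"]:
        print(c,l,[(np.round(r["point"],3),round(r["p"],2)) for r in spot_in(c,l)][:3])
from pose import focus,RF
print("expected tab",focus+.045*RF[:,0]+.047*RF[:,2], state()['t'])
E
```

```text
[-18.451  -18.3039 132.6993 -16.0597  25.6672 -67.7432] [ 0.5648 -0.2105  0.2155] [-179.8354   41.2921  151.3367] 11.575 0.0978212586135631 [ 0.729  -0.5117 -0.9005]
kin err rotvec world [0.0026 0.0002 0.0012] face kin err [-0.0005 -0.0007  0.0003] along n 0.00029491815402669713
scene 139 norm [-0.5617  0.3291  0.7591] ang to n 1.236031962153739 rim ctr [ 0.5515 -0.1993  0.2379] 38.76895523071289 face [ 0.5791 -0.2154  0.2007] in focus frame mm [1.3556 3.4459 0.7473]
side 179 norm [-0.5706  0.3333  0.7506] ang to n 1.05720701613862 rim ctr [ 0.5505 -0.2043  0.2368] 38.29077911376953 face [ 0.5784 -0.2206  0.2   ] in focus frame mm [ 2.3428 -1.4041 -1.0967]
wrist 7494 norm [-0.578   0.3187  0.7512] ang to n 0.1424998306664489 rim ctr [ 0.5479 -0.202   0.235 ] 37.18387985229492 face [ 0.5762 -0.2177  0.1982] in focus frame mm [-1.3249  0.1465 -0.2006]
scene8 249 1.0292359725391784 [-36.29111639  30.23274428] [-29.64386172  36.13205957]
side8 306 -0.8408543948625867 [-33.81921289  34.21462877] [-31.41017549  35.47384305]
wrist8 2220 0.019478354517857423 [-33.63796251  33.49475638] [-35.63996929   9.47553849]
scene trap_tab [(array([ 0.577, -0.201,  0.236]), 0.93)]
scene trap_web [(array([ 0.556, -0.127,  0.048]), 0.6), (array([ 0.576, -0.201,  0.237]), 0.56)]
side trap_tab [(array([ 0.539, -0.142,  0.049]), 0.81), (array([ 0.554, -0.221,  0.234]), 0.6), (array([0.526, 0.227, 0.051]), 0.5)]
side trap_web [(array([ 0.553, -0.222,  0.234]), 0.68), (array([ 0.535, -0.139,  0.056]), 0.55)]
expected tab [ 0.57947082 -0.21958178  0.2642588 ] 11.925
```

View pics/z8b.png

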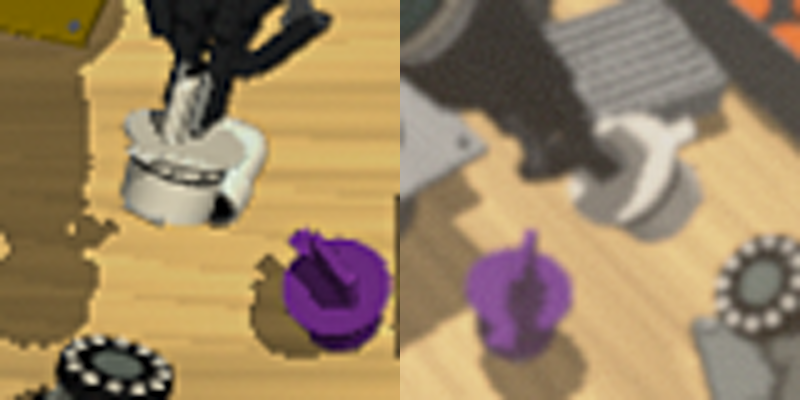

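Side view shows the tab at (690,130), on the upper side away from the robot as wanted; the camera's ring is unmoved. All views put the face within about 4 mm of focus. Handing in.

Run:
```python
from cell import *
s=state();print(abs(s['joint_vel']).max(),s['finger_gap']);print(sign_off())
```

```text
0.09449304182416111 0.09196811851128167
the job is handed in; nothing more can be done
None
```

I lifted the trap out of the square-collared drain by its web. It is now held with its underside facing the camera, about 110 mm in front of the lens, with the rim tab at the top. The job was handed in at about 12 s of the 37 s allowed. Handing in gave no verdict.

**Last checks**
- **Position and tilt:** the underside centre is within about 4 mm of the focus point, and the axis within about 1.3° of the line of sight. These come from rim fits in all three cameras; the scene and side views disagree by about 5 mm sideways.
- **Tab:** it shows at the top in the side view, and the tool turn agrees to better than 1°. The trained network's tab points were about 35–40 mm off the expected spot; they had picked the visible part of the whole trap, so I did not use them.
- **Grip and stillness:** the fingers are stopped at about 8 mm on the 9 mm web, and the arm was still at hand-in.
- **Surroundings:** the camera's ring light had not moved in the last pictures. I saw no sign of either drain, the other trap or any bystander being disturbed, but I did not measure their positions again.

**What went wrong:** my first grasp closed on nothing, just above the web. The real fingertips sit about 35 mm short of the reported TCP, as the depth pictures from all three cameras showed. I corrected for that and the second grasp held.

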